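# Reassemble a sectional house model on its site board

## Robot

A 6-joint arm with a two-finger parallel gripper is mounted at the origin on a cart in front of the work surface, level with it; the furniture and walls round the work are solid. World frame = base frame: x ahead of the robot, y to its left, z up, the work surface at z = 0. Lengths are in m, angles in rad, forces in N, time in s.
With the tool pointing down it reaches from about 0.35 to 0.8 m from the base axis. Payload 7.3 kg.
Tool frame: the origin (TCP) lies midway between the tips of the shut fingers; the grasp point (between the pads) lies 19 mm behind it; z points along the fingers, y is the line along which they close (so a half turn about z gives the same grasp; the last joint's range is limited). The gripper opens to 85 mm and grips with 20 to 120 N. Pads are 22 mm wide; open, the fingers measure 114 mm over their backs; the gripper's body (76 mm by 85 mm) begins 54 mm behind the grasp point. The pads swing forward as they close: fully open they stand 13 mm farther back than shut.
Start: joints at [-1.436, 0.342, 1.524, -0, 1.275, -0.146], TCP at [0.146, -0.504, 0.231] pointing down, gripper open.
Joint ranges: [-2.53, 2.53], [-0.77, 2.02], [0.04, 2.7], [-1, 4.14], [0.28, 2.66], [-3.11, 3.11]. Speed limits (rad/s): [2.57, 2.57, 3.14, 3.14, 3.14, 3.14].

## Interface

Orientations are given as a rotation vector (axis times angle).
In Python, from plant import ctrl, camera, spot_in, cut_out gives the robot as it stands.
- The arm moves only by the shell command python3 -m jog 'ROWS' [FORCE]. ROWS is a JSON object of lists of equal length, an entry for each row: "travel": the shift along the tool's x, y, z each as a share of 0.5 m, from -1 to 1, a list of three; "delta_rot": the turn, a rotation vector about the tool's x, y, z each as a share of 45 degrees, from -1 to 1, a list of three; "grip": the finger opening in mm, from 0 to 85.4. A call has 1 to 20 rows; each row shifts and turns the commanded pose from where the row before left it, along the tool's axes as they then stand; what a row does not reach is not made up. A row lasts 1/8 s, in which the tool goes at most 62.5 mm and 10.7 degrees, less where a joint would pass 70% of its speed; a pose out of reach is approached as far as the arm can. A call with a number of a shift or a turn outside -1 to 1 is refused whole. A call with a gripper value outside its range is refused whole. The fingers move at their own pace and stop on an object; FORCE is the grip in N (left out, the last holds). Time passes only in rows, so rows that do not move let the fingers close. It gives the time, the measured TCP pose, the force, the opening and the grip force at its end, in the units of the state.
- ctrl.get_obs(): the state, without advancing time (a new reading comes with each control period).
- camera(name): name is "scene" or "top" or "wrist"; returns a dict with "image" (384x512x3 uint8, blue, green, red), "depth" (384x512 float32, m along the optical axis (not along the pixel's ray), 0 where there is no reading), "vertical_fov" (degrees; the focal length in pixels is half the picture's height over the tangent of half this angle, whatever the lens; pixels are square), "cx", "cy" (the principal point, pixels), "xyz" and "attitude" of the camera in the world; the wrist camera has in their place "hand_eye" (4x4, takes a point from camera to tool coordinates, whose origin is the TCP and whose axes are the flange's). Camera axes: x right, y down, z forward; pixel columns grow to the right and rows downward; lengths in m; the calibration is good to about 2 mm. A picture is of the moment at which its call begins: read the wrist's pose just before it.
- ctrl.hand_in(): hands the job in; it is judged then, once.
Trained networks look in a picture, given as the dict that the camera call returned (one of the last four; its "shot" number tells which), for a name from the list of things; names that differ only in an ending like _2 or _b are one class to them, and where a whole thing is asked for, a point or a joint stands for the part that bears it (a point fixed in the world has none). Each returns a list of dicts, best first, with "conf" (0 to 1); they miss things now and then, are a little off and sometimes report something else, mostly with a low value. They report only what shows in the picture. A call takes as long as a camera call. They do not tell look-alikes from the thing itself.
- spot_in(target, picture): "location" ([column, row] in pixels, amid what is visible of it).
- cut_out(target, picture): "region" (384x512 bool, what is visible of it) and "location" ([column, row] in pixels, amid what is visible of it).
The state is a dict: "t": time; "joint_pos": joint angles; "qd": joint speeds; "joint_torque": joint torques, N m; "tcp_pos": TCP position; "tcp_rot": TCP orientation; "force": force on the tool from outside, world axes, zero at the start; "moment": the same for the moment, N m; "grip_width": opening from 0.0 (shut) to 1.0 (fully open); "grasp_force": force on a finger pad.
Only numpy, scipy, OpenCV 4.12 (cv2) and the standard library are available. Lean on these libraries where they do the work, as an engineer would, in place of code of your own. Each camera call takes 0.05 s, during which the arm holds its last target. There are 200 camera calls.

## Task

Put the take-apart house model back together on its plywood site board, from the bottom up: fit the ground storey over the long locating pad, then the upper storey on it, then the sloping roof, each fully down over the pad below it, and then lay the solar panel on the roof slope, cells up and lengthwise down the slope, with its lower edge resting on the wooden rail. Fit the garage over the short pad of the board whenever it suits, and do not knock over the glue bottle or the tan paint bottle.

Things in the scene. Friction and masses are not known exactly. Their poses are not given: they have to be found in the camera images.
- site_board: fixed plywood board, 140 (x) x 300 (y) x 12 mm thick, trees up to 36 mm clear of the plots. Origin at the centre of its underside, z up, -x towards the robot. On its top stand two wooden pads with bevelled edges, 7 mm high, lying along its x and y: the long one for the house, 47 (x) x 115 (y) mm, centred at (0, -75) mm; the short one for the garage, 37 (x) x 43 (y) mm, at (0, +85) mm.
- ground_storey: the longest block: white hollow storey, 60 (x) x 128 (y) x 48 mm high to its wooden deck, door in its -x face; origin at the centre of its underside, z up. Open below: a cavity 50 x 118 mm, 42 deep, goes over the board's long pad with 1.5 mm play a side, either way round. On its deck, central, a bevelled pad 43 x 87 mm, 7 mm high. 130 g; grip across the 60 mm.
- upper_storey: shorter white hollow storey, 56 (x) x 100 (y) x 40 mm high to its wooden deck, rows of small windows; origin at the centre of its underside, z up. Open below: a cavity 46 x 90 mm, 34 deep, goes over the ground storey's pad with 1.5 mm play a side, either way round. On its deck, central, a bevelled pad 43 x 87 mm, 7 mm high. 100 g; grip across the 56 mm.
- roof: wedge, 60 (x) x 108 (y) mm; origin at the centre of its underside, z up. Smooth grey slope of 22 degrees rises along +y, 13 mm up at y = -54, 35 at y = 0, 57 at y = +54. A wooden rail 7 mm high crosses its low end, uphill face 6 mm up the slope. Open below: a cavity 46 x 90 mm, 9 deep, fits the upper storey's pad, 1.5 mm play a side, either way round. 90 g; grip across the 60 mm at mid-length.
- solar_panel: thin flat panel, 40 (x) x 72 (y) x 8 mm, aluminium frame, dark cells on top; origin at the centre of its underside, z up, y along its length. Smooth: laid on the roof slope it slides down by itself until the rail stops it, its origin then at (0, -15, +29) mm in the roof's frame. 25 g; grip it across its 40 mm width.
- garage: small white block with a flat grey top, 50 (x) x 56 (y) x 34 mm high, ribbed door in its -x face; origin at the centre of its underside, z up. Open below: a cavity 40 x 46 mm, 28 deep, goes over the board's short pad with 1.5 mm play a side. 70 g; grip it across its 50 mm width.
- glue_bottle: white glue bottle with a long nozzle, 36 mm in diameter, 102 mm high, standing at the left; origin at the centre of its underside. Not to be knocked over.
- paint_tan: tan dropper bottle with a cap, 25 mm in diameter, 87 mm high, standing near the vice; origin at the centre of its underside. Not to be knocked over.
There are look-alikes about, which are no part of the job. Of the things like the solar_panel, leave any that is red; of the rest the larger one is meant.

How it is judged:
On the way, in this order (a step that is already met when the one before it is completed fails the run):
1. the ground storey sits fully down over the long pad of the board, let go (x of ground_storey in the frame of site_board between -0.006 and 0.006 m and y of ground_storey in the frame of site_board between -0.081 and -0.069 m and z of ground_storey in the frame of site_board between 0.009 and 0.015 m and angle between the y axis of ground_storey and the y axis of site_board, either way round below 0.08 rad and angle between the z axis of ground_storey and the z axis of site_board, either way round below 0.05 rad and contact force between ground_storey and the fingers below 0.1 N), for 0.2 s.
2. the upper storey sits fully down on the ground storey, let go (x of ground_storey in the frame of site_board between -0.006 and 0.006 m and y of ground_storey in the frame of site_board between -0.081 and -0.069 m and z of ground_storey in the frame of site_board between 0.009 and 0.015 m and angle between the y axis of ground_storey and the y axis of site_board, either way round below 0.08 rad and angle between the z axis of ground_storey and the z axis of site_board, either way round below 0.05 rad and x of upper_storey in the frame of ground_storey between -0.006 and 0.006 m and y of upper_storey in the frame of ground_storey between -0.006 and 0.006 m and z of upper_storey in the frame of ground_storey between 0.045 and 0.051 m and angle between the y axis of upper_storey and the y axis of ground_storey, either way round below 0.08 rad and angle between the z axis of upper_storey and the z axis of ground_storey, either way round below 0.05 rad and contact force between upper_storey and the fingers below 0.1 N), for 0.2 s.
3. the roof sits fully down on the upper storey, let go (x of ground_storey in the frame of site_board between -0.006 and 0.006 m and y of ground_storey in the frame of site_board between -0.081 and -0.069 m and z of ground_storey in the frame of site_board between 0.009 and 0.015 m and angle between the y axis of ground_storey and the y axis of site_board, either way round below 0.08 rad and angle between the z axis of ground_storey and the z axis of site_board, either way round below 0.05 rad and x of upper_storey in the frame of ground_storey between -0.006 and 0.006 m and y of upper_storey in the frame of ground_storey between -0.006 and 0.006 m and z of upper_storey in the frame of ground_storey between 0.045 and 0.051 m and angle between the y axis of upper_storey and the y axis of ground_storey, either way round below 0.08 rad and angle between the z axis of upper_storey and the z axis of ground_storey, either way round below 0.05 rad and x of roof in the frame of upper_storey between -0.006 and 0.006 m and y of roof in the frame of upper_storey between -0.006 and 0.006 m and z of roof in the frame of upper_storey between 0.037 and 0.043 m and angle between the y axis of roof and the y axis of upper_storey, either way round below 0.08 rad and angle between the z axis of roof and the z axis of upper_storey, either way round below 0.05 rad and contact force between roof and the fingers below 0.1 N), for 0.2 s.
4. the solar panel lies on the slope against the rail, let go (x of ground_storey in the frame of site_board between -0.006 and 0.006 m and y of ground_storey in the frame of site_board between -0.081 and -0.069 m and z of ground_storey in the frame of site_board between 0.009 and 0.015 m and angle between the y axis of ground_storey and the y axis of site_board, either way round below 0.08 rad and angle between the z axis of ground_storey and the z axis of site_board, either way round below 0.05 rad and x of upper_storey in the frame of ground_storey between -0.006 and 0.006 m and y of upper_storey in the frame of ground_storey between -0.006 and 0.006 m and z of upper_storey in the frame of ground_storey between 0.045 and 0.051 m and angle between the y axis of upper_storey and the y axis of ground_storey, either way round below 0.08 rad and angle between the z axis of upper_storey and the z axis of ground_storey, either way round below 0.05 rad and x of roof in the frame of upper_storey between -0.006 and 0.006 m and y of roof in the frame of upper_storey between -0.006 and 0.006 m and z of roof in the frame of upper_storey between 0.037 and 0.043 m and angle between the y axis of roof and the y axis of upper_storey, either way round below 0.08 rad and angle between the z axis of roof and the z axis of upper_storey, either way round below 0.05 rad and x of solar_panel in the frame of roof between -0.011 and 0.011 m and y of solar_panel in the frame of roof between -0.0181 and -0.0101 m and z of solar_panel in the frame of roof between 0.0252 and 0.0332 m and angle between the z axis of solar_panel and the y axis of roof, either way round between 1.117 and 1.257 rad and angle between the y axis of solar_panel and the x axis of roof, either way round above 1.4508 rad and contact force between solar_panel and the fingers below 0.1 N), for 0.2 s.
At the end, for the whole second after the job is handed in: Storeys and roof seated in order over their pads and the garage over the short pad: 6 mm sideways, 3 mm in height, 0.08 rad in direction, 0.05 rad of level. Panel flat on the slope, cells up, square within 0.12 rad, 11 mm of mid-width, lower edge at most 5 mm from the rail. All at rest (x of ground_storey in the frame of site_board between -0.006 and 0.006 m and y of ground_storey in the frame of site_board between -0.081 and -0.069 m and z of ground_storey in the frame of site_board between 0.009 and 0.015 m and angle between the y axis of each of ground_storey, garage and the y axis of site_board, either way round below 0.08 rad and angle between the z axis of each of ground_storey, garage and the z axis of site_board, either way round below 0.05 rad and x of upper_storey in the frame of ground_storey between -0.006 and 0.006 m and y of upper_storey in the frame of ground_storey between -0.006 and 0.006 m and z of upper_storey in the frame of ground_storey between 0.045 and 0.051 m and angle between the y axis of upper_storey and the y axis of ground_storey, either way round below 0.08 rad and angle between the z axis of upper_storey and the z axis of ground_storey, either way round below 0.05 rad and x of roof in the frame of upper_storey between -0.006 and 0.006 m and y of roof in the frame of upper_storey between -0.006 and 0.006 m and z of roof in the frame of upper_storey between 0.037 and 0.043 m and angle between the y axis of roof and the y axis of upper_storey, either way round below 0.08 rad and angle between the z axis of roof and the z axis of upper_storey, either way round below 0.05 rad and x of solar_panel in the frame of roof between -0.011 and 0.011 m and y of solar_panel in the frame of roof between -0.0181 and -0.0101 m and z of solar_panel in the frame of roof between 0.0252 and 0.0332 m and angle between the z axis of solar_panel and the y axis of roof, either way round between 1.117 and 1.257 rad and angle between the y axis of solar_panel and the x axis of roof, either way round above 1.4508 rad and x of garage in the frame of site_board between -0.006 and 0.006 m and y of garage in the frame of site_board between 0.079 and 0.091 m and z of garage in the frame of site_board between 0.009 and 0.015 m and linear speed of each of ground_storey, upper_storey, roof, solar_panel, garage below 0.01 m/s and angular speed of each of ground_storey, upper_storey, roof, solar_panel, garage below 0.1 rad/s); the robot touches nothing.
It fails at once if the glue bottle or the tan paint bottle is knocked over (angle between any of glue_bottle, paint_tan's own z axis and vertical above 0.6 rad).
It also fails if it takes over 136 s, if anything falls off the work surface, if the arm or the gripper's body presses on something with over 40 N, if the wrist force passes 120 N, or if a joint passes its speed limit or range.

## Working session

There is one attempt and no reset: what is moved stays moved. The work goes in short steps, Python scripts to look and compute and a shell command to move; the robot and the scene stay as the last step left them, time stands still between calls to the robot, and variables do not carry over. Pictures are saved under pics/ and viewed, at most 14 in all, crops included, and the job is handed in when it is done.

```bash
ls; mkdir -p pics
cat > h.py <<'E'
import numpy as np, cv2
from scipy.spatial.transform import Rotation as R
from plant import ctrl, camera, spot_in, cut_out
def T(rv,p):
    M=np.eye(4);M[:3,:3]=R.from_rotvec(rv).as_matrix();M[:3,3]=p;return M
def shot(name):
    o=ctrl.get_obs(); c=camera(name)
    if name=='wrist': M=T(o['tcp_rot'],o['tcp_pos'])@np.array(c['hand_eye'])
    else:
        a=np.array(c['attitude'],float)
        M=np.eye(4);M[:3,3]=c['xyz'];M[:3,:3]=a if a.shape==(3,3) else (R.from_rotvec(a).as_matrix() if a.size==3 else R.from_quat(a).as_matrix())
    c['M']=M; d=c['depth']; h,w=d.shape
    f=h/2/np.tan(np.radians(c['vertical_fov'])/2)
    v,u=np.mgrid[:h,:w]
    P=np.stack([(u-c['cx'])/f*d,(v-c['cy'])/f*d,d],-1)
    c['P']=P@M[:3,:3].T+M[:3,3]; c['f']=f; c['ok']=d>0
    return c
def topfit(P,mask,z0,z1):
    m=mask&(P[...,2]>z0)&(P[...,2]<z1); q=P[m]
    r=cv2.minAreaRect(q[:,:2].astype(np.float32)*1000)
    return r,q[:,2].mean(),m.sum()
E
python3 - <<'E'
from h import *
o=ctrl.get_obs(); print({k:np.round(v,3) for k,v in o.items()})
for n in('top','scene'):
    c=shot(n); print(n,c['vertical_fov'],c['xyz'],c['attitude'],c['f'])
    cv2.imwrite(f'pics/{n}0.png',c['image'])
    for t in('site_board','ground_storey','upper_storey','roof','solar_panel','garage','glue_bottle','paint_tan'):
        for r in cut_out(t,c)[:4]:
            m=r['region']&c['ok']; q=c['P'][m]
            print(t,round(r['conf'],2),np.round(r['location']),m.sum(),np.round(np.median(q,0),3) if len(q) else '', np.round(np.percentile(q[:,2],97),3) if len(q) else '')
E
```

```text
pics
{'t': np.float64(0.0), 'joint_pos': array([-1.436,  0.343,  1.525, -0.   ,  1.275, -0.146]), 'qd': array([ 0.   ,  0.   ,  0.001,  0.   ,  0.001, -0.001]), 'joint_torque': array([ 2.0000e-03, -4.3367e+01, -2.4601e+01, -0.0000e+00,  8.0000e-03,
        0.0000e+00]), 'tcp_pos': array([ 0.145, -0.504,  0.231]), 'tcp_rot': array([-3.109, -0.439, -0.   ]), 'force': array([-0.875, -0.731,  0.443]), 'moment': array([ 0.043, -0.047, -0.011]), 'grasp_force': np.float64(0.0), 'grip_width': np.float64(0.999)}
top 43.564356259453 [0.3791259  0.02948132 1.34802603] [-2.17439369  2.15635554 -0.12371949] 480.4676178938919
site_board 0.96 [234. 140.] 5261 [0.661 0.092 0.012] 0.022
ground_storey 0.9 [294. 202.] 1089 [ 0.489 -0.07   0.05 ] 0.058
upper_storey 0.9 [349. 207.] 818 [ 0.475 -0.223  0.044] 0.05
roof 0.94 [137. 228.] 966 [0.423 0.355 0.034] 0.055
solar_panel 0.87 [200. 214.] 363 [0.463 0.186 0.007] 0.012
solar_panel 0.72 [240. 214.] 227 [0.456 0.064 0.005] 0.01
solar_panel 0.65 [157. 186.] 411 [0.535 0.297 0.008] 0.014
garage 0.89 [399. 212.] 448 [ 0.463 -0.356  0.033] 0.039
glue_bottle 0.78 [110. 165.] 212 [0.586 0.429 0.054] 0.087
scene 52.59466467581097 [-0.17301072  0.65029845  0.96518397] [-1.05553478  2.40420616 -0.99590615] 388.5280201878472
site_board 0.86 [218. 190.] 2490 [0.65  0.106 0.012] 0.023
ground_storey 0.88 [284. 184.] 786 [ 0.472 -0.058  0.047] 0.057
upper_storey 0.83 [318. 172.] 538 [ 0.46  -0.213  0.039] 0.049
roof 0.56 [197. 271.] 944 [0.41  0.364 0.031] 0.055
solar_panel 0.8 [188. 239.] 203 [0.53  0.299 0.009] 0.013
solar_panel 0.76 [236. 234.] 269 [0.457 0.186 0.007] 0.011
solar_panel 0.57 [258. 216.] 115 [0.452 0.065 0.006] 0.01
glue_bottle 0.68 [142. 249.] 277 [0.576 0.44  0.046] 0.086
paint_tan 0.54 [306. 148.] 121 [ 0.569 -0.273  0.034] 0.081
paint_tan 0.45 [335. 155.] 118 [ 0.466 -0.335  0.03 ] 0.036
```

```bash
python3 - <<'E'
import cv2
a=cv2.imread('pics/top0.png'); cv2.imwrite('pics/top0c.png',cv2.resize(a[80:300,60:440],None,fx=2.1,fy=2.1,interpolation=cv2.INTER_CUBIC))
E
python3 - <<'E'
from h import *
c=shot('top'); P=c['P']; np.savez('top0.npz',P=P,im=c['image'])
seg={}
for t in('site_board','ground_storey','upper_storey','roof','solar_panel','garage'):
    for r in cut_out(t,c)[:3]:
        if r['conf']<.4: continue
        m=cv2.erode(r['region'].astype(np.uint8),np.ones((2,2)))>0
        m&=c['ok']; q=P[m]
        rr=cv2.minAreaRect(q[:,:2].astype(np.float32)*1000)
        print(t,round(r['conf'],2),'full',np.round(rr[0]),np.round(rr[1]),round(rr[2],1))
        hi={'site_board':(.0145,.0225),'ground_storey':(.043,.062),'upper_storey':(.035,.055),'roof':(.008,.07),'solar_panel':(.003,.02),'garage':(.028,.045)}[t]
        rr,z,n=topfit(P,m,*hi); print('   top',np.round(rr[0]),np.round(rr[1]),round(rr[2],1),round(z,4),n, 'colour',c['image'][m].mean(0).round())
        if t=='roof':
            A=np.c_[q,np.ones(len(q))]; g=np.linalg.lstsq(np.c_[q[:,:2],np.ones(len(q))],q[:,2],rcond=None)[0]; print('  grad',g)
E
```

```text
site_board 0.58 full [662.  90.] [298. 138.] 87.7
   top [660.  90.] [295. 136.] 88.0 0.0172 1283 colour [ 97. 122. 132.]
ground_storey 0.79 full [490. -76.] [136.  59.] 79.6
   top [491. -72.] [127.  58.] 79.7 0.051 968 colour [ 64. 109. 144.]
upper_storey 0.64 full [ 478. -231.] [110.  63.] 74.0
   top [ 477. -227.] [101.  57.] 73.4 0.0437 731 colour [ 64. 108. 140.]
upper_storey 0.49 full [661.  90.] [297. 139.] 87.6
   top [664. 153.] [151. 117.] 89.4 0.0409 70 colour [ 97. 122. 132.]
roof 0.97 full [422. 353.] [107.  57.] 84.6
   top [422. 353.] [107.  57.] 84.6 0.0341 872 colour [72. 80. 85.]
  grad [ 0.03643868  0.39573056 -0.12098574]
solar_panel 0.83 full [461. 184.] [69. 38.] 67.6
   top [461. 184.] [68. 37.] 67.0 0.0076 295 colour [49. 52. 54.]
solar_panel 0.63 full [535. 296.] [36. 67.] 59.2
   top [535. 296.] [36. 67.] 59.2 0.0089 289 colour [ 20.  25. 139.]
solar_panel 0.6 full [455.  61.] [48. 26.] 45.6
   top [455.  61.] [48. 26.] 45.6 0.0064 117 colour [46. 49. 51.]
garage 0.57 full [ 464. -364.] [49. 67.] 9.5
   top [ 463. -360.] [47. 57.] 12.6 0.0338 352 colour [ 88.  97. 101.]
```

View pics/top0c.png

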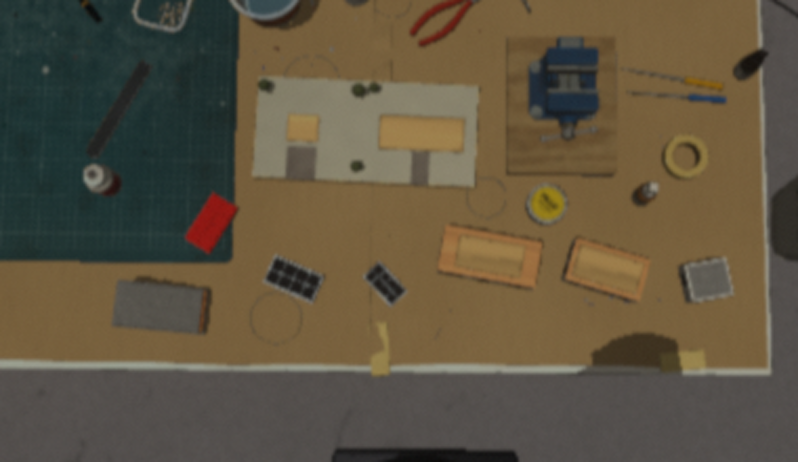

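View pics/scene0.png

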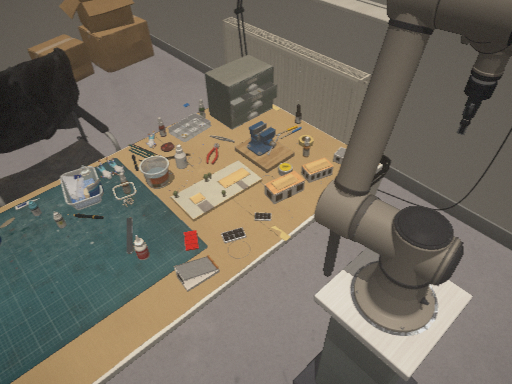

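The top view shows, in crop pixels: garage (707,280), upper storey (607,270), ground storey (490,257), large dark panel (294,278), roof with its low, railed end to the right (160,305), and board (365,132). The bottles are at glue (100,178) and tan (647,190). The scene view agrees with this. I'll start with the garage.

```bash
cat > go.py <<'E'
# usage: go.py x y z yaw_deg(object) nrows [tilt_deg]  (z,x,y of TCP, metres)
import sys; from h import *
from scipy.linalg import logm,expm
x,y,z,yaw,n=map(float,sys.argv[1:6]); tilt=float(sys.argv[6]) if len(sys.argv)>6 else 0
o=ctrl.get_obs(); C=T(o['tcp_rot'],o['tcp_pos'])
G=np.eye(4); G[:3,3]=x,y,z
G[:3,:3]=(R.from_euler('z',yaw,degrees=True)*R.from_euler('x',tilt,degrees=True)).as_matrix()@np.array([[0,1,0],[1,0,0],[0,0,-1]])
S=np.real(expm(np.real(logm(np.linalg.inv(C)@G))/n))
print(int(n),'rows travel',np.round(S[:3,3]/.5,4).tolist(),'rot',np.round(R.from_matrix(S[:3,:3]).as_rotvec()/np.radians(45),4).tolist(),'t',round(o['t'],2),'q',np.round(o['joint_pos'],2).tolist())
E
python3 go.py 0.463 -0.360 0.20 11 10
```

```text
10 rows travel [0.0664, 0.0381, 0.0063] rot [0.0, 0.0, -0.1887] t 1.25 q [-1.44, 0.34, 1.52, -0.0, 1.28, -0.15]
```

```bash
python3 -m jog '{"travel":[[0.0664,0.0381,0.0063],[0.0664,0.0381,0.0063],[0.0664,0.0381,0.0063],[0.0664,0.0381,0.0063],[0.0664,0.0381,0.0063],[0.0664,0.0381,0.0063],[0.0664,0.0381,0.0063],[0.0664,0.0381,0.0063],[0.0664,0.0381,0.0063],[0.0664,0.0381,0.0063],[0,0,0],[0,0,0]],"delta_rot":[[0,0,-0.189],[0,0,-0.189],[0,0,-0.189],[0,0,-0.189],[0,0,-0.189],[0,0,-0.189],[0,0,-0.189],[0,0,-0.189],[0,0,-0.189],[0,0,-0.189],[0,0,0],[0,0,0]],"grip":[85,85,85,85,85,85,85,85,85,85,85,85]}' 60
cat > look.py <<'E'
# look.py name height_lo height_hi pic : rect fit of everything of class in wrist view within z-window
import sys; from h import *
t,lo,hi,pic=sys.argv[1],float(sys.argv[2]),float(sys.argv[3]),sys.argv[4]
c=shot('wrist'); cv2.imwrite(f'pics/{pic}.png',c['image']); np.savez(f'{pic}.npz',P=c['P'],im=c['image'])
o=ctrl.get_obs(); print('tcp',np.round(o['tcp_pos'],4),'t',round(o['t'],2))
for r in cut_out(t,c)[:3]:
    m=r['region']&c['ok']&(c['P'][...,2]>lo)&(c['P'][...,2]<hi)
    n,L,st,_=cv2.connectedComponentsWithStats(m.astype(np.uint8)); 
    if n<2: continue
    m=L==1+np.argmax(st[1:,4]); m=cv2.erode(m.astype(np.uint8),np.ones((3,3)))>0; q=c['P'][m]
    if len(q)<20: continue
    a=cv2.minAreaRect(q[:,:2].astype(np.float32)*1000)
    v,u=np.where(m)
    print(t,round(r['conf'],2),np.round(a[0],1),np.round(a[1],1),round(a[2],1),'z',np.round(np.percentile(q[:,2],[5,50,95]),4),'px',u.min(),u.max(),v.min(),v.max(),len(q))
E
python3 look.py garage 0.024 0.045 g1; python3 -c "
from h import *
c=shot('wrist');print(c['hand_eye'],c['vertical_fov'])"
```

```text
t: 2.75
tcp_pos: [0.4629, -0.3601, 0.1999]
tcp_rot: [1.996, 2.425, -0.001]
force: [-0.6, -0.2, 0.5]
grip_width: 0.996
grasp_force: 0.0
tcp [ 0.4627 -0.3605  0.1999] t 2.8
garage 0.77 [ 464.6 -357. ] [47.5 54.7] 11.1 z [0.0327 0.034  0.0352] px 239 282 150 198 1995
garage 0.32 [ 567.7 -278.1] [ 6.8 21. ] 8.2 z [0.0299 0.0364 0.0425] px 366 378 111 132 103
[[ 2.98553982e-04 -9.62235912e-01 -2.72216753e-01  7.01910382e-02]
 [ 9.99999936e-01  2.33083119e-04  2.72845130e-04  1.95459622e-04]
 [-1.99092253e-04 -2.72216817e-01  9.62235920e-01 -1.42101476e-01]
 [ 0.00000000e+00  0.00000000e+00  0.00000000e+00  1.00000000e+00]] 68.06191383157135
```

View pics/g1.png

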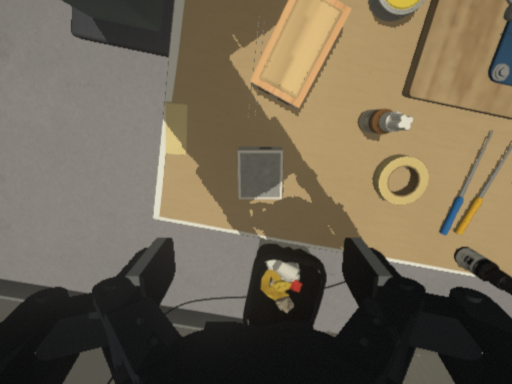

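```bash
python3 go.py 0.4646 -0.357 0.004 11.1 6
```

```text
6 rows travel [0.0011, 0.0009, 0.0653] rot [-0.0, 0.0001, -0.0003] t 2.9 q [-0.79, 0.48, 1.4, -0.0, 1.26, -0.99]
```

```bash
python3 -m jog '{"travel":[[0.0011,0.0009,0.0653],[0.0011,0.0009,0.0653],[0.0011,0.0009,0.0653],[0.0011,0.0009,0.0653],[0.0011,0.0009,0.0653],[0.0011,0.0009,0.0653],[0,0,0],[0,0,0],[0,0,0],[0,0,0],[0,0,0],[0,0,0],[0,0,0],[0,0,0]],"delta_rot":[[0,0,0],[0,0,0],[0,0,0],[0,0,0],[0,0,0],[0,0,0],[0,0,0],[0,0,0],[0,0,0],[0,0,0],[0,0,0],[0,0,0],[0,0,0],[0,0,0]],"grip":[85,85,85,85,85,85,85,40,40,40,40,40,40,40]}' 40
python3 -m jog '{"travel":[[0,0,0],[0,0,-0.04],[0,0,-0.08],[0,0,-0.1],[0,0,-0.1],[0,0,-0.08]],"delta_rot":[[0,0,0],[0,0,0],[0,0,0],[0,0,0],[0,0,0],[0,0,0]],"grip":[40,40,40,40,40,40]}'
python3 go.py 0.56 0.162 0.20 -2.3 12
```

```text
t: 4.65
tcp_pos: [0.4657, -0.3569, 0.0057]
tcp_rot: [1.993, 2.424, -0.001]
force: [-0.7, -0.4, 7.4]
grip_width: 0.572
grasp_force: 42.3
t: 5.4
tcp_pos: [0.4651, -0.356, 0.2068]
tcp_rot: [1.994, 2.425, -0.0]
force: [0.9, 0.2, -1.1]
grip_width: 0.576
grasp_force: 41.6
12 rows travel [0.0848, 0.0233, 0.0011] rot [0.0002, 0.0002, 0.0249] t 5.4 q [-0.78, 0.47, 1.39, -0.0, 1.28, -0.98]
```

```bash
python3 go.py 0.57 0.02 0.24 -2.3 10
```

```text
10 rows travel [0.0732, 0.0276, -0.0067] rot [0.0002, 0.0003, 0.0299] t 5.4 q [-0.78, 0.47, 1.39, -0.0, 1.28, -0.98]
```

```bash
python3 -m jog '{"travel":[[0.073,0.0276,-0.0067],[0.073,0.0276,-0.0067],[0.073,0.0276,-0.0067],[0.073,0.0276,-0.0067],[0.073,0.0276,-0.0067],[0.073,0.0276,-0.0067],[0.073,0.0276,-0.0067],[0.073,0.0276,-0.0067],[0.073,0.0276,-0.0067],[0.073,0.0276,-0.0067],[0,0,0],[0,0,0]],"delta_rot":[[0,0,0.03],[0,0,0.03],[0,0,0.03],[0,0,0.03],[0,0,0.03],[0,0,0.03],[0,0,0.03],[0,0,0.03],[0,0,0.03],[0,0,0.03],[0,0,0],[0,0,0]],"grip":[40,40,40,40,40,40,40,40,40,40,40,40]}'
python3 - <<'E'
from h import *
o=ctrl.get_obs(); c=shot('wrist'); print(np.round(o['tcp_pos'],4)); cv2.imwrite('pics/b1.png',c['image'])
P=c['P'];np.savez('b1.npz',P=P,im=c['image'])
for r in cut_out('site_board',c)[:2]:
    m=r['region']&c['ok']; q=P[m]; print(r['conf'],r['location'],m.sum(),np.percentile(q,[1,50,99],axis=0).round(3))
hsv=cv2.cvtColor(c['image'],cv2.COLOR_BGR2HSV)
# pads: height 16..22 mm and wood coloured
m=(P[...,2]>.0158)&(P[...,2]<.0225)&c['ok']&(P[...,0]>.6)&(P[...,0]<.72)
m=cv2.morphologyEx(m.astype(np.uint8),cv2.MORPH_OPEN,np.ones((3,3)))
n,L,st,_=cv2.connectedComponentsWithStats(m)
for i in range(1,n):
    if st[i,4]<150: continue
    q=P[L==i]; a=cv2.minAreaRect(q[:,:2].astype(np.float32)*1000); print(st[i],np.round(a[0],1),np.round(a[1],1),round(a[2],1),np.median(q[:,2]).round(4),hsv[L==i].mean(0).round())
E
```

```text
t: 6.9
tcp_pos: [0.5696, 0.0187, 0.2375]
tcp_rot: [2.266, 2.176, -0.001]
force: [-0.5, 0.2, -1.0]
grip_width: 0.58
grasp_force: 41.7
[0.5696 0.0187 0.2375]
0.64 [331.7, 97.5] 23617 [[ 0.593 -0.05   0.01 ]
 [ 0.663  0.1    0.012]
 [ 0.731  0.205  0.039]]
[ 322    6   31   40 1128] [665.4 178.7] [39.6 34. ] 89.6 0.0185 [ 19. 106. 207.]
[ 310  120   38   87 2841] [659.3  19.1] [112.4  44.4] 87.8 0.0186 [ 19. 106. 190.]
[339 244  30  21 345] [ 698.9 -110.3] [41.9 31.3] 0.3 0.0169 [ 19. 103. 151.]
```

View pics/b1.png

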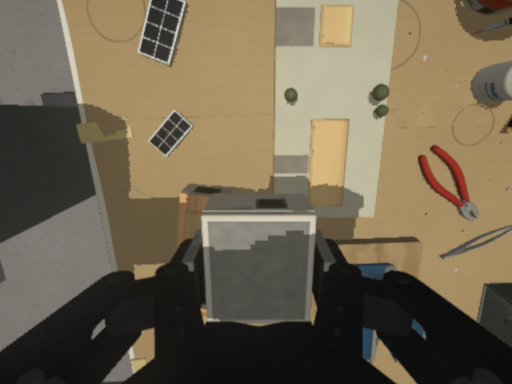

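Run:
```python
from h import *
z=np.load('b1.npz');P=z['P']; o=ctrl.get_obs()
m=(P[...,2]>.255)&(P[...,2]<.275); u=np.zeros(m.shape,bool);u[185:330,195:325]=1; m&=u
q=P[m]; print(m.sum(), np.percentile(q[:,2],[5,50,95]))
# to board frame orientation, relative to tcp
C=T(o['tcp_rot'],o['tcp_pos']); t=(q-C[:3,3])@C[:3,:3]
print(np.percentile(t,[0.5,2,50,98,99.5],axis=0).round(4))
a=cv2.minAreaRect(q[:,:2].astype(np.float32)*1000);print(a,C[:3,3])
```

```text
13350 [0.26141829 0.26555142 0.2668247 ]
[[-0.0264 -0.0269 -0.0366]
 [-0.0249 -0.0247 -0.0333]
 [ 0.0059  0.0002 -0.0281]
 [ 0.0284  0.0248 -0.0201]
 [ 0.0286  0.0278 -0.0183]]
((570.5880126953125, 18.82171058654785), (57.0070686340332, 61.379173278808594), 89.38253784179688) [0.56960128 0.01807379 0.23741393]
```

```bash
cat > pads.py <<'E'
import sys; from h import *
x0,x1,y0,y1,z0,z1=map(float,sys.argv[1:7])
o=ctrl.get_obs(); c=shot('wrist'); print('tcp',np.round(o['tcp_pos'],4),'t',o['t'])
P=c['P'];np.savez('p.npz',P=P,im=c['image']); cv2.imwrite('pics/p.png',c['image'])
m=(P[...,2]>z0)&(P[...,2]<z1)&c['ok']&(P[...,0]>x0)&(P[...,0]<x1)&(P[...,1]>y0)&(P[...,1]<y1)
m=cv2.morphologyEx(m.astype(np.uint8),cv2.MORPH_OPEN,np.ones((3,3)))
n,L,st,_=cv2.connectedComponentsWithStats(m)
for i in range(1,n):
    if st[i,4]<150: continue
    q=P[L==i]; a=cv2.minAreaRect(q[:,:2].astype(np.float32)*1000); print(st[i],np.round(a[0],1),np.round(a[1],1),round(a[2],1),'z',np.percentile(q[:,2],[5,50,95]).round(4),c['image'][L==i].mean(0).round())
E
python3 go.py 0.585 0.165 0.20 -2.2 4
```

```text
4 rows travel [0.0737, 0.0047, 0.0187] rot [-0.0001, 0.0001, -0.0012] t 7.0 q [-0.1, 0.42, 1.39, -0.0, 1.33, -0.06]
```

```bash
python3 -m jog '{"travel":[[0.0737,0.0047,0.0187],[0.0737,0.0047,0.0187],[0.0737,0.0047,0.0187],[0.0737,0.0047,0.0187],[0,0,0],[0,0,0],[0,0,0]],"delta_rot":[[0,0,-0.0012],[0,0,-0.0012],[0,0,-0.0012],[0,0,-0.0012],[0,0,0],[0,0,0],[0,0,0]],"grip":[40,40,40,40,40,40,40]}'
python3 pads.py 0.6 0.72 0.1 0.25 0.0158 0.0225
python3 go.py 0.665 0.1765 0.06 -2.2 6
```

```text
t: 7.88
tcp_pos: [0.5855, 0.1645, 0.2004]
tcp_rot: [2.264, 2.177, 0.0]
force: [-0.7, 0.6, -0.7]
grip_width: 0.579
grasp_force: 41.7
tcp [0.5855 0.1645 0.2004] t 7.875
[312 141  31  36 972] [665.4 178.9] [34.6 39.7] 1.0 z [0.0167 0.0185 0.0198] [124. 180. 211.]
6 rows travel [0.005, 0.0263, 0.0468] rot [0.0001, 0.0, -0.0002] t 7.92 q [0.15, 0.52, 1.33, -0.0, 1.29, 0.19]
```

```bash
python3 go.py 0.6655 0.1784 0.045 -2.2 6
```

```text
6 rows travel [0.0056, 0.0265, 0.0518] rot [0.0001, 0.0, -0.0002] t 7.92 q [0.15, 0.52, 1.33, -0.0, 1.29, 0.19]
```

```bash
python3 -m jog '{"travel":[[0.0056,0.0265,0.0518],[0.0056,0.0265,0.0518],[0.0056,0.0265,0.0518],[0.0056,0.0265,0.0518],[0.0056,0.0265,0.0518],[0.0056,0.0265,0.0518],[0,0,0],[0,0,0],[0,0,0.01],[0,0,0.01],[0,0,0.01],[0,0,0.01],[0,0,0.01],[0,0,0.007],[0,0,0],[0,0,0]],"delta_rot":[[0,0,0],[0,0,0],[0,0,0],[0,0,0],[0,0,0],[0,0,0],[0,0,0],[0,0,0],[0,0,0],[0,0,0],[0,0,0],[0,0,0],[0,0,0],[0,0,0],[0,0,0],[0,0,0]],"grip":[40,40,40,40,40,40,40,40,40,40,40,40,40,40,40,40]}'
```

```text
t: 9.93
tcp_pos: [0.6652, 0.1797, 0.0178]
tcp_rot: [2.262, 2.179, 0.0]
force: [-5.4, 0.1, 9.6]
grip_width: 0.578
grasp_force: 43.2
```

```bash
python3 -m jog '{"travel":[[0,0,0],[0,0,0],[0,0,0],[0,0,0],[0,0,-0.03],[0,0,-0.08],[0,0,-0.1],[0,0,-0.1],[0,0,-0.06],[0,0,0]],"delta_rot":[[0,0,0],[0,0,0],[0,0,0],[0,0,0],[0,0,0],[0,0,0],[0,0,0],[0,0,0],[0,0,0],[0,0,0]],"grip":[85,85,85,85,85,85,85,85,85,85]}'
python3 look.py garage 0.035 0.06 g2; python3 pads.py 0.6 0.72 -0.1 0.1 0.0158 0.0225
python3 go.py 0.490 -0.072 0.21 -10.3 8
```

```text
t: 11.18
tcp_pos: [0.6667, 0.1799, 0.2056]
tcp_rot: [2.259, 2.176, 0.01]
force: [0.4, -0.8, 0.1]
grip_width: 0.992
grasp_force: 0.0
tcp [0.6657 0.1798 0.2029] t 11.22
garage 0.83 [665.7 180.1] [54.  47.4] 87.6 z [0.0447 0.046  0.0471] px 234 278 154 202 2077
tcp [0.665  0.1797 0.201 ] t 11.275
[ 242  254   34   72 2293] [659.6  22.1] [107.3  43.6] 88.2 z [0.017  0.0185 0.0196] [106. 155. 183.]
8 rows travel [-0.067, -0.0372, -0.0025] rot [-0.0003, 0.0001, 0.0226] t 11.32 q [0.15, 0.68, 1.05, -0.0, 1.42, 0.19]
```

```bash
python3 -m jog '{"travel":[[-0.067,-0.0372,-0.0025],[-0.067,-0.0372,-0.0025],[-0.067,-0.0372,-0.0025],[-0.067,-0.0372,-0.0025],[-0.067,-0.0372,-0.0025],[-0.067,-0.0372,-0.0025],[-0.067,-0.0372,-0.0025],[-0.067,-0.0372,-0.0025],[0,0,0],[0,0,0],[0,0,0]],"delta_rot":[[0,0,0.0226],[0,0,0.0226],[0,0,0.0226],[0,0,0.0226],[0,0,0.0226],[0,0,0.0226],[0,0,0.0226],[0,0,0.0226],[0,0,0],[0,0,0],[0,0,0]],"grip":[85,85,85,85,85,85,85,85,85,85,85]}'
python3 look.py ground_storey 0.042 0.065 s1;  python3 pads.py 0.4 0.6 -0.16 0.02 0.0505 0.062;
python3 go.py 0.490 -0.072 0.02 -10.3 6
```

```text
t: 12.7
tcp_pos: [0.4911, -0.0712, 0.2106]
tcp_rot: [-2.41, -2.014, 0.0]
force: [-0.6, -0.1, -0.0]
grip_width: 0.992
grasp_force: 0.0
tcp [ 0.4911 -0.0712  0.2107] t 12.75
ground_storey 0.63 [491.6 -70.3] [126.1  57.9] 80.1 z [0.0471 0.0506 0.0554] px 231 286 118 230 5677
tcp [ 0.4911 -0.0713  0.2107] t 12.8
[ 239  138   40   77 2927] [491.5 -69.9] [85.  42.1] 80.8 z [0.0518 0.0544 0.0557] [ 92. 136. 162.]
6 rows travel [-0.0003, -0.0003, 0.0636] rot [-0.0001, -0.0, 0.0003] t 12.85 q [-0.3, 0.31, 1.63, -0.0, 1.2, -0.12]
```

```bash
python3 go.py 0.4916 -0.0703 0.009 -9.7 6
```

```text
6 rows travel [0.0004, 0.0001, 0.0673] rot [-0.0001, -0.0, -0.0019] t 12.85 q [-0.3, 0.31, 1.63, -0.0, 1.2, -0.12]
```

```bash
python3 -m jog '{"travel":[[0.0004,0.0001,0.0673],[0.0004,0.0001,0.0673],[0.0004,0.0001,0.0673],[0.0004,0.0001,0.0673],[0.0004,0.0001,0.0673],[0.0004,0.0001,0.0673],[0,0,0],[0,0,0],[0,0,0],[0,0,0],[0,0,0],[0,0,0],[0,0,0]],"delta_rot":[[0,0,-0.0019],[0,0,-0.0019],[0,0,-0.0019],[0,0,-0.0019],[0,0,-0.0019],[0,0,-0.0019],[0,0,0],[0,0,0],[0,0,0],[0,0,0],[0,0,0],[0,0,0],[0,0,0]],"grip":[85,85,85,85,85,85,85,50,50,50,50,50,50]}' 50
python3 -m jog '{"travel":[[0,0,0],[0,0,-0.04],[0,0,-0.07],[0,0,-0.08],[0,0,-0.08],[0,0,-0.05],[0,0,0]],"delta_rot":[[0,0,0],[0,0,0],[0,0,0],[0,0,0],[0,0,0],[0,0,0],[0,0,0]],"grip":[50,50,50,50,50,50,50]}'
python3 go.py 0.659 0.019 0.09 -2.2 8
```

```text
t: 14.48
tcp_pos: [0.4924, -0.0711, 0.0107]
tcp_rot: [2.4, 2.023, 0.003]
force: [0.5, 0.8, 6.9]
grip_width: 0.692
grasp_force: 54.9
t: 15.35
tcp_pos: [0.4923, -0.0712, 0.1712]
tcp_rot: [2.399, 2.022, 0.004]
force: [-0.0, -0.0, -2.0]
grip_width: 0.699
grasp_force: 54.7
8 rows travel [0.0271, 0.0389, 0.0204] rot [0.0008, 0.0002, -0.021] t 15.35 q [-0.3, 0.35, 1.69, -0.0, 1.09, -0.13]
```

```bash
python3 go.py 0.6594 0.0188 0.07 -2.2 8
```

```text
8 rows travel [0.0271, 0.039, 0.0254] rot [0.0008, 0.0002, -0.021] t 15.35 q [-0.3, 0.35, 1.69, -0.0, 1.09, -0.13]
```

```bash
python3 -m jog '{"travel":[[0.0271,0.039,0.0254],[0.0271,0.039,0.0254],[0.0271,0.039,0.0254],[0.0271,0.039,0.0254],[0.0271,0.039,0.0254],[0.0271,0.039,0.0254],[0.0271,0.039,0.0254],[0.0271,0.039,0.0254],[0,0,0],[0,0,0]],"delta_rot":[[0.0008,0.0002,-0.021],[0.0008,0.0002,-0.021],[0.0008,0.0002,-0.021],[0.0008,0.0002,-0.021],[0.0008,0.0002,-0.021],[0.0008,0.0002,-0.021],[0.0008,0.0002,-0.021],[0.0008,0.0002,-0.021],[0,0,0],[0,0,0]],"grip":[50,50,50,50,50,50,50,50,50,50]}'
python3 go.py 0.6594 0.0188 0.0215 -2.2 6
```

```text
t: 16.6
tcp_pos: [0.6571, 0.0191, 0.0662]
tcp_rot: [-2.26, -2.174, 0.006]
force: [0.5, -0.2, -1.2]
grip_width: 0.694
grasp_force: 54.7
6 rows travel [-0.0001, 0.0008, 0.0149] rot [-0.0015, -0.0003, -0.0001] t 16.6 q [-0.09, 0.74, 1.32, 0.0, 1.09, -0.05]
```

```bash
python3 -m jog '{"travel":[[-0.0001,0.0008,0.0149],[-0.0001,0.0008,0.0149],[-0.0001,0.0008,0.0149],[-0.0001,0.0008,0.0149],[-0.0001,0.0008,0.0149],[-0.0001,0.0008,0.0149],[0,0,0],[0,0,0]],"delta_rot":[[-0.0015,0,0],[-0.0015,0,0],[-0.0015,0,0],[-0.0015,0,0],[-0.0015,0,0],[-0.0015,0,0],[0,0,0],[0,0,0]],"grip":[50,50,50,50,50,50,50,50]}'
```

```text
t: 17.6
tcp_pos: [0.6605, 0.019, 0.0228]
tcp_rot: [2.263, 2.178, 0.004]
force: [-0.6, 0.6, 2.6]
grip_width: 0.695
grasp_force: 55.4
```

```bash
python3 -m jog '{"travel":[[0,0,0],[0,0,0],[0,0,0],[0,0,0],[0,0,-0.03],[0,0,-0.08],[0,0,-0.1],[0,0,-0.1],[0,0,-0.09],[0,0,0],[0,0,0]],"delta_rot":[[0,0,0],[0,0,0],[0,0,0],[0,0,0],[0,0,0],[0,0,0],[0,0,0],[0,0,0],[0,0,0],[0,0,0],[0,0,0]],"grip":[85,85,85,85,85,85,85,85,85,85,85]}'
python3 look.py ground_storey 0.054 0.075 s2;  python3 pads.py 0.6 0.72 -0.08 0.1 0.0625 0.075;
python3 go.py 0.477 -0.227 0.21 -16.6 8
```

```text
t: 18.98
tcp_pos: [0.6597, 0.0187, 0.2229]
tcp_rot: [2.263, 2.178, 0.004]
force: [0.0, -0.7, -0.9]
grip_width: 0.997
grasp_force: 0.0
tcp [0.6594 0.0187 0.2219] t 19.02
ground_storey 0.65 [660.8  19.2] [125.4  57.7] 87.6 z [0.0591 0.0628 0.0675] px 232 286 119 230 5632
tcp [0.6593 0.0188 0.2213] t 19.075
[ 240  138   41   78 2950] [660.9  20. ] [85.5 42.1] 87.7 z [0.0637 0.0664 0.0677] [ 99. 145. 172.]
8 rows travel [-0.0677, -0.0361, 0.0027] rot [-0.0001, -0.0003, 0.04] t 19.12 q [-0.09, 0.6, 1.12, 0.0, 1.42, -0.05]
```

```bash
python3 -m jog '{"travel":[[-0.0677,-0.0361,0.0027],[-0.0677,-0.0361,0.0027],[-0.0677,-0.0361,0.0027],[-0.0677,-0.0361,0.0027],[-0.0677,-0.0361,0.0027],[-0.0677,-0.0361,0.0027],[-0.0677,-0.0361,0.0027],[-0.0677,-0.0361,0.0027],[0,0,0],[0,0,0],[0,0,0]],"delta_rot":[[0,0,0.04],[0,0,0.04],[0,0,0.04],[0,0,0.04],[0,0,0.04],[0,0,0.04],[0,0,0.04],[0,0,0.04],[0,0,0],[0,0,0],[0,0,0]],"grip":[85,85,85,85,85,85,85,85,85,85,85]}'
python3 look.py upper_storey 0.034 0.055 u1;  python3 pads.py 0.4 0.58 -0.3 -0.14 0.0425 0.054;
python3 go.py 0.477 -0.227 0.007 -16.6 6
```

```text
t: 20.5
tcp_pos: [0.4782, -0.2263, 0.2108]
tcp_rot: [-2.517, -1.879, -0.004]
force: [-0.0, -0.5, 0.3]
grip_width: 0.998
grasp_force: 0.0
tcp [ 0.4782 -0.2263  0.2109] t 20.55
upper_storey 0.76 [ 476.3 -224.2] [98.2 53.7] 74.0 z [0.0393 0.0459 0.0476] px 231 280 131 216 4010
tcp [ 0.4781 -0.2263  0.2109] t 20.6
[ 237  137   39   76 2795] [ 476.1 -224.3] [86.  42.3] 74.4 z [0.0437 0.0464 0.0477] [ 77. 113. 135.]
6 rows travel [-0.0004, -0.0004, 0.068] rot [0.0003, -0.0004, 0.0003] t 20.65 q [-0.59, 0.37, 1.55, 0.0, 1.23, -0.3]
```

```bash
python3 go.py 0.4762 -0.2243 0.007 -15.8 6
```

```text
6 rows travel [0.0004, -0.0009, 0.068] rot [0.0003, -0.0004, -0.0027] t 20.65 q [-0.59, 0.37, 1.55, 0.0, 1.23, -0.3]
```

```bash
python3 -m jog '{"travel":[[0.0004,-0.0009,0.068],[0.0004,-0.0009,0.068],[0.0004,-0.0009,0.068],[0.0004,-0.0009,0.068],[0.0004,-0.0009,0.068],[0.0004,-0.0009,0.068],[0,0,0],[0,0,0],[0,0,0],[0,0,0],[0,0,0],[0,0,0],[0,0,0]],"delta_rot":[[0.0003,-0.0004,-0.0027],[0.0003,-0.0004,-0.0027],[0.0003,-0.0004,-0.0027],[0.0003,-0.0004,-0.0027],[0.0003,-0.0004,-0.0027],[0.0003,-0.0004,-0.0027],[0,0,0],[0,0,0],[0,0,0],[0,0,0],[0,0,0],[0,0,0],[0,0,0]],"grip":[85,85,85,85,85,85,85,46,46,46,46,46,46]}' 50
python3 -m jog '{"travel":[[0,0,0],[0,0,-0.04],[0,0,-0.07],[0,0,-0.08],[0,0,-0.08],[0,0,-0.05],[0,0,0]],"delta_rot":[[0,0,0],[0,0,0],[0,0,0],[0,0,0],[0,0,0],[0,0,0],[0,0,0]],"grip":[46,46,46,46,46,46,46]}'
python3 go.py 0.6606 0.0196 0.105 -2.3 8
```

```text
t: 22.28
tcp_pos: [0.4768, -0.2256, 0.0088]
tcp_rot: [2.504, 1.891, 0.002]
force: [0.9, -0.1, 7.1]
grip_width: 0.648
grasp_force: 54.1
t: 23.15
tcp_pos: [0.4765, -0.2256, 0.1692]
tcp_rot: [2.503, 1.89, 0.003]
force: [0.1, 0.4, -1.4]
grip_width: 0.65
grasp_force: 53.5
8 rows travel [0.0685, 0.0348, 0.0161] rot [0.0008, 0.0003, -0.0377] t 23.15 q [-0.59, 0.4, 1.62, 0.0, 1.12, -0.31]
```

```bash
python3 -m jog '{"travel":[[0.0685,0.0348,0.0161],[0.0685,0.0348,0.0161],[0.0685,0.0348,0.0161],[0.0685,0.0348,0.0161],[0.0685,0.0348,0.0161],[0.0685,0.0348,0.0161],[0.0685,0.0348,0.0161],[0.0685,0.0348,0.0161],[0,0,0],[0,0,0],[0,0,0]],"delta_rot":[[0.0008,0.0003,-0.0377],[0.0008,0.0003,-0.0377],[0.0008,0.0003,-0.0377],[0.0008,0.0003,-0.0377],[0.0008,0.0003,-0.0377],[0.0008,0.0003,-0.0377],[0.0008,0.0003,-0.0377],[0.0008,0.0003,-0.0377],[0,0,0],[0,0,0],[0,0,0]],"grip":[46,46,46,46,46,46,46,46,46,46,46]}'
python3 go.py 0.6605 0.0187 0.0675 -2.3 6
```

```text
t: 24.52
tcp_pos: [0.659, 0.0193, 0.1025]
tcp_rot: [-2.263, -2.171, 0.003]
force: [0.4, 0.4, -0.4]
grip_width: 0.647
grasp_force: 53.5
6 rows travel [-0.0002, 0.0005, 0.0117] rot [-0.0011, -0.0005, -0.0003] t 24.52 q [-0.09, 0.7, 1.28, 0.0, 1.17, -0.05]
```

```bash
python3 -m jog '{"travel":[[-0.0002,0.0005,0.0117],[-0.0002,0.0005,0.0117],[-0.0002,0.0005,0.0117],[-0.0002,0.0005,0.0117],[-0.0002,0.0005,0.0117],[-0.0002,0.0005,0.0117],[0,0,0],[0,0,0]],"delta_rot":[[-0.0011,-0.0005,0],[-0.0011,-0.0005,0],[-0.0011,-0.0005,0],[-0.0011,-0.0005,0],[-0.0011,-0.0005,0],[-0.0011,-0.0005,0],[0,0,0],[0,0,0]],"grip":[46,46,46,46,46,46,46,46]}'
```

```text
t: 25.52
tcp_pos: [0.661, 0.0198, 0.0689]
tcp_rot: [2.265, 2.176, 0.002]
force: [-3.7, 0.7, 6.1]
grip_width: 0.649
grasp_force: 54.5
```

Seated (TCP z 0.0689 against 0.0688 expected). Release it, check, and go on to the roof.

```bash
python3 -m jog '{"travel":[[0,0,0],[0,0,0],[0,0,0],[0,0,0],[0,0,-0.03],[0,0,-0.08],[0,0,-0.1],[0,0,-0.1],[0,0,-0.06],[0,0,0],[0,0,0]],"delta_rot":[[0,0,0],[0,0,0],[0,0,0],[0,0,0],[0,0,0],[0,0,0],[0,0,0],[0,0,0],[0,0,0],[0,0,0],[0,0,0]],"grip":[85,85,85,85,85,85,85,85,85,85,85]}'
python3 look.py upper_storey 0.094 0.115 u2;  python3 pads.py 0.6 0.72 -0.08 0.1 0.1025 0.115;
python3 go.py 0.422 0.353 0.22 -5 8
```

```text
t: 26.9
tcp_pos: [0.6602, 0.0198, 0.2519]
tcp_rot: [-2.265, -2.176, 0.0]
force: [-0.6, 0.2, -0.6]
grip_width: 0.995
grasp_force: 0.0
tcp [0.6601 0.0198 0.2512] t 26.95
upper_storey 0.88 [661.3  21. ] [98.6 53.7] 87.4 z [0.0994 0.1058 0.1075] px 234 286 132 222 4444
tcp [0.6601 0.0198 0.2509] t 27.0
[ 240  138   41   81 3164] [661.7  21.4] [86.3 42.2] 86.8 z [0.1036 0.1064 0.1077] [ 99. 144. 171.]
8 rows travel [0.0795, -0.0645, 0.0078] rot [-0.0004, -0.0, 0.0075] t 27.05 q [-0.09, 0.59, 1.06, 0.0, 1.49, -0.05]
```

```bash
python3 -m jog '{"travel":[[0.0795,-0.0645,0.0078],[0.0795,-0.0645,0.0078],[0.0795,-0.0645,0.0078],[0.0795,-0.0645,0.0078],[0.0795,-0.0645,0.0078],[0.0795,-0.0645,0.0078],[0.0795,-0.0645,0.0078],[0.0795,-0.0645,0.0078],[0,0,0],[0,0,0],[0,0,0]],"delta_rot":[[0,0,0.0075],[0,0,0.0075],[0,0,0.0075],[0,0,0.0075],[0,0,0.0075],[0,0,0.0075],[0,0,0.0075],[0,0,0.0075],[0,0,0],[0,0,0],[0,0,0]],"grip":[85,85,85,85,85,85,85,85,85,85,85]}'
python3 look.py roof 0.007 0.07 r1
python3 go.py 0.422 0.353 0.22 -5 1
```

```text
t: 28.42
tcp_pos: [0.4234, 0.3519, 0.221]
tcp_rot: [2.318, 2.12, 0.0]
force: [-0.1, 0.1, 1.6]
grip_width: 0.995
grasp_force: 0.0
tcp [0.4234 0.3518 0.2211] t 28.48
roof 0.87 [421.9 357.2] [107.   57.2] 85.2 z [0.0176 0.0385 0.0552] px 230 283 123 208 4063
1 rows travel [0.002, -0.0029, 0.0023] rot [0.0009, 0.0, -0.0025] t 28.52 q [0.55, 0.4, 1.47, -0.0, 1.27, 0.64]
```

View pics/r1.png

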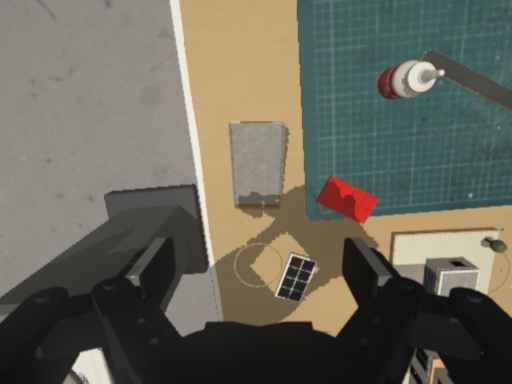

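```bash
python3 - <<'E'
from h import *
z=np.load('r1.npz');P=z['P']
d=P-np.array([.4219,.3572,0]); a=np.radians(-4.8); X=d[...,0]*np.cos(a)+d[...,1]*np.sin(a); Y=-d[...,0]*np.sin(a)+d[...,1]*np.cos(a)
m=(abs(X)<.022)&(abs(Y)<.035); A=np.c_[X[m],Y[m],np.ones(m.sum())]; g=np.linalg.lstsq(A,P[...,2][m],rcond=None)[0]; print(g, (g[2]-.035)/g[1])
for lo in np.arange(-.066,.066,.003):
    s=(abs(X)<.02)&(Y>=lo)&(Y<lo+.003); print(round(lo+.0015,4),np.round(np.percentile(P[...,2][s],[10,50,90]),4),end=' | ')
E
python3 go.py 0.4219 0.3568 0.003 -4.8 6
```

```text
[0.14548526 3.894007   0.23330369] 0.05092535488745976
-0.0645 [-0.002  -0.0009 -0.0002] | 6 rows travel [0.0016, -0.0007, 0.0727] rot [0.0001, 0.0, -0.0012] t 28.52 q [0.55, 0.4, 1.47, -0.0, 1.27, 0.64]Traceback (most recent call last):
  File "<stdin>", line 6, in <module>
    return _quantile_unchecked(
        a, q, axis, out, overwrite_input, method, keepdims, weights)
    return _ureduce(a,
                    func=_quantile_ureduce_func,
    ...<5 lines>...
                    overwrite_input=overwrite_input,
                    method=method)
    r = func(a, **kwargs)
    result = _quantile(arr,
                       quantiles=q,
    ...<2 lines>...
                       out=out,
                       weights=wgt)
    slices_having_nans = np.isnan(arr[-1, ...])
                                  ~~~^^^^^^^^^
IndexError: index -1 is out of bounds for axis 0 with size 0
```

Run:
```python
from h import *
z=np.load('r1.npz');P=z['P']
d=P-np.array([.4219,.3572,0]); a=np.radians(-4.8); X=d[...,0]*np.cos(a)+d[...,1]*np.sin(a); Y=-d[...,0]*np.sin(a)+d[...,1]*np.cos(a)
k=P[...,2]<.08
m=k&(abs(X)<.022)&(abs(Y)<.035); A=np.c_[X[m],Y[m],np.ones(m.sum())]; g=np.linalg.lstsq(A,P[...,2][m],rcond=None)[0]; print(m.sum(),g, (g[2]-.035)/g[1])
for lo in np.arange(-.066,.066,.003):
    s=k&(abs(X)<.02)&(Y>=lo)&(Y<lo+.003); 
    if s.any(): print(round(lo+.0015,4),s.sum(),np.round(np.median(P[...,2][s]),4),end=' | ')
```

```text
2028 [0.00079773 0.40324501 0.03529317] 0.0007270175791838251
-0.0645 61 -0.0009 | -0.0555 30 0.0203 | -0.0525 76 0.0208 | -0.0495 93 0.0162 | -0.0465 58 0.0165 | -0.0435 56 0.0176 | -0.0405 62 0.019 | -0.0375 64 0.0202 | -0.0345 68 0.0212 | -0.0315 61 0.0224 | -0.0285 71 0.0238 | -0.0255 69 0.025 | -0.0225 77 0.0263 | -0.0195 69 0.0276 | -0.0165 66 0.0287 | -0.0135 66 0.0297 | -0.0105 77 0.0309 | -0.0075 91 0.0323 | -0.0045 68 0.0338 | -0.0015 70 0.0345 | 0.0015 95 0.0358 | 0.0045 73 0.0375 | 0.0075 73 0.0382 | 0.0105 95 0.0397 | 0.0135 71 0.0405 | 0.0165 107 0.0419 | 0.0195 73 0.0432 | 0.0225 108 0.0441 | 0.0255 73 0.0454 | 0.0285 107 0.0466 | 0.0315 98 0.0481 | 0.0345 81 0.0496 | 0.0375 111 0.0504 | 0.0405 111 0.0518 | 0.0435 84 0.0526 | 0.0465 102 0.0541 | 0.0495 113 0.0552 | 0.0525 179 0.0552 | 0.0555 64 -0.0012 | 0.0585 96 -0.0014 | 0.0615 64 -0.0014 | 0.0645 96 -0.0014 |
```

```bash
python3 -m jog '{"travel":[[0.0016,-0.0007,0.0735],[0.0016,-0.0007,0.0735],[0.0016,-0.0007,0.0735],[0.0016,-0.0007,0.0735],[0.0016,-0.0007,0.0735],[0.0016,-0.0007,0.0735],[0,0,0],[0,0,0],[0,0,0],[0,0,0],[0,0,0],[0,0,0],[0,0,0]],"delta_rot":[[0,0,-0.0012],[0,0,-0.0012],[0,0,-0.0012],[0,0,-0.0012],[0,0,-0.0012],[0,0,-0.0012],[0,0,0],[0,0,0],[0,0,0],[0,0,0],[0,0,0],[0,0,0],[0,0,0]],"grip":[85,85,85,85,85,85,85,50,50,50,50,50,50]}' 50
python3 -m jog '{"travel":[[0,0,0],[0,0,-0.04],[0,0,-0.07],[0,0,-0.09],[0,0,-0.09],[0,0,-0.09],[0,0,-0.04],[0,0,0]],"delta_rot":[[0,0,0],[0,0,0],[0,0,0],[0,0,0],[0,0,0],[0,0,0],[0,0,0],[0,0,0]],"grip":[50,50,50,50,50,50,50,50]}'
python3 go.py 0.661 0.021 0.14 -2.6 9
```

```text
t: 30.15
tcp_pos: [0.4223, 0.3583, 0.0026]
tcp_rot: [2.31, 2.128, 0.006]
force: [0.2, -1.1, 7.1]
grip_width: 0.694
grasp_force: 54.5
t: 31.15
tcp_pos: [0.4215, 0.3582, 0.2128]
tcp_rot: [2.309, 2.128, 0.008]
force: [0.6, -0.4, -0.9]
grip_width: 0.697
grasp_force: 54.2
9 rows travel [-0.0713, 0.058, 0.0162] rot [0.0006, -0.0004, -0.0051] t 31.15 q [0.57, 0.41, 1.48, -0.0, 1.25, 0.65]
```

```bash
python3 go.py 0.661 0.0224 0.135 -2.6 9; python3 -m jog '{"travel":[[-0.071,0.058,0.0165],[-0.071,0.058,0.0165],[-0.071,0.058,0.0165],[-0.071,0.058,0.0165],[-0.071,0.058,0.0165],[-0.071,0.058,0.0165],[-0.071,0.058,0.0165],[-0.071,0.058,0.0165],[-0.071,0.058,0.0165],[0,0,0],[0,0,0],[0,0,0]],"delta_rot":[[0.0006,-0.0004,-0.005],[0.0006,-0.0004,-0.005],[0.0006,-0.0004,-0.005],[0.0006,-0.0004,-0.005],[0.0006,-0.0004,-0.005],[0.0006,-0.0004,-0.005],[0.0006,-0.0004,-0.005],[0.0006,-0.0004,-0.005],[0.0006,-0.0004,-0.005],[0,0,0],[0,0,0],[0,0,0]],"grip":[50,50,50,50,50,50,50,50,50,50,50,50]}'
python3 go.py 0.661 0.0224 0.101 -2.6 6
```

```text
9 rows travel [-0.071, 0.058, 0.0173] rot [0.0006, -0.0004, -0.0051] t 31.15 q [0.57, 0.41, 1.48, -0.0, 1.25, 0.65]
t: 32.65
tcp_pos: [0.6595, 0.0229, 0.1364]
tcp_rot: [-2.27, -2.17, 0.007]
force: [-0.2, 0.7, -0.3]
grip_width: 0.694
grasp_force: 54.3
6 rows travel [-0.0001, 0.0005, 0.0118] rot [-0.0009, 0.0005, 0.0001] t 32.65 q [-0.08, 0.67, 1.24, -0.0, 1.24, -0.03]
```

```bash
python3 -m jog '{"travel":[[-0.0001,0.0005,0.0118],[-0.0001,0.0005,0.0118],[-0.0001,0.0005,0.0118],[-0.0001,0.0005,0.0118],[-0.0001,0.0005,0.0118],[-0.0001,0.0005,0.0118],[0,0,0],[0,0,0]],"delta_rot":[[-0.0009,0.0005,0],[-0.0009,0.0005,0],[-0.0009,0.0005,0],[-0.0009,0.0005,0],[-0.0009,0.0005,0],[-0.0009,0.0005,0],[0,0,0],[0,0,0]],"grip":[50,50,50,50,50,50,50,50]}'
```

```text
t: 33.65
tcp_pos: [0.6618, 0.0212, 0.1025]
tcp_rot: [2.271, 2.168, 0.002]
force: [-2.7, -0.3, 7.1]
grip_width: 0.699
grasp_force: 55.5
```

Seated (0.1025 against 0.1026 expected). Release it, rise, check.

```bash
python3 -m jog '{"travel":[[0,0,0],[0,0,0],[0,0,0],[0,0,0],[0,0,-0.03],[0,0,-0.08],[0,0,-0.1],[0,0,-0.1],[0,0,-0.08],[0,0,0],[0,0,0]],"delta_rot":[[0,0,0],[0,0,0],[0,0,0],[0,0,0],[0,0,0],[0,0,0],[0,0,0],[0,0,0],[0,0,0],[0,0,0],[0,0,0]],"grip":[85,85,85,85,85,85,85,85,85,85,85]}'
python3 look.py roof 0.107 0.17 r2
python3 - <<'E'
from h import *
P=np.load('r2.npz')['P']
d=P-np.array([.661,.0205,0]); a=np.radians(-2.6); X=d[...,0]*np.cos(a)+d[...,1]*np.sin(a); Y=-d[...,0]*np.sin(a)+d[...,1]*np.cos(a)
m=(P[...,2]<.175)&(abs(X)<.022)&(abs(Y)<.035); A=np.c_[X[m],Y[m],np.ones(m.sum())]; g=np.linalg.lstsq(A,P[...,2][m],rcond=None)[0]; print(m.sum(),g, np.degrees(np.arctan(g[1])))
E
python3 go.py 0.461 0.186 0.20 -23 8
```

```text
t: 35.02
tcp_pos: [0.6611, 0.0213, 0.2961]
tcp_rot: [2.272, 2.169, 0.0]
force: [-0.0, -1.4, -0.8]
grip_width: 0.993
grasp_force: 0.0
tcp [0.661  0.0214 0.2952] t 35.08
roof 0.55 [661.9  20.1] [107.3  57.6] 87.2 z [0.1177 0.1391 0.1554] px 231 288 130 220 4555
2297 [-0.0012611   0.40348397  0.13536049] 21.973286081235088
8 rows travel [0.0305, -0.0575, 0.0238] rot [-0.0003, 0.0001, 0.0565] t 35.12 q [-0.08, 0.58, 0.97, -0.0, 1.59, -0.04]
```

```bash
python3 -m jog '{"travel":[[0.0305,-0.0575,0.0238],[0.0305,-0.0575,0.0238],[0.0305,-0.0575,0.0238],[0.0305,-0.0575,0.0238],[0.0305,-0.0575,0.0238],[0.0305,-0.0575,0.0238],[0.0305,-0.0575,0.0238],[0.0305,-0.0575,0.0238],[0,0,0],[0,0,0],[0,0,0]],"delta_rot":[[0,0,0.0565],[0,0,0.0565],[0,0,0.0565],[0,0,0.0565],[0,0,0.0565],[0,0,0.0565],[0,0,0.0565],[0,0,0.0565],[0,0,0],[0,0,0],[0,0,0]],"grip":[85,85,85,85,85,85,85,85,85,85,85]}'
python3 look.py solar_panel 0.003 0.02 v1; python3 pads.py 0.40 0.53 0.13 0.25 0.004 0.013
python3 go.py 0.461 0.186 0.1 -23 3
```

```text
t: 36.5
tcp_pos: [0.4624, 0.1855, 0.2008]
tcp_rot: [2.62, 1.733, 0.001]
force: [0.3, 0.6, -0.0]
grip_width: 0.997
grasp_force: 0.0
tcp [0.4623 0.1855 0.2008] t 36.55
solar_panel 0.93 [457.1  67. ] [51.7 28.3] 44.4 z [0.0045 0.0058 0.007 ] px 274 307 235 273 701
solar_panel 0.89 [462.4 188.5] [68.8 37.4] 66.8 z [0.0062 0.0076 0.0088] px 242 273 141 197 1655
solar_panel 0.59 [535.7 299.5] [38.6 69.5] 59.6 z [0.0079 0.0093 0.0106] px 246 314 26 73 2425
tcp [0.4623 0.1855 0.2008] t 36.6
[ 241  140   34   59 1951] [462.3 188.4] [71.2 40. ] 66.9 z [0.0061 0.0075 0.0088] [77. 85. 88.]
3 rows travel [-0.0, -0.0009, 0.0672] rot [0.0004, -0.0, -0.0004] t 36.65 q [0.23, 0.32, 1.65, -0.0, 1.17, 0.63]
```

View pics/v1.png

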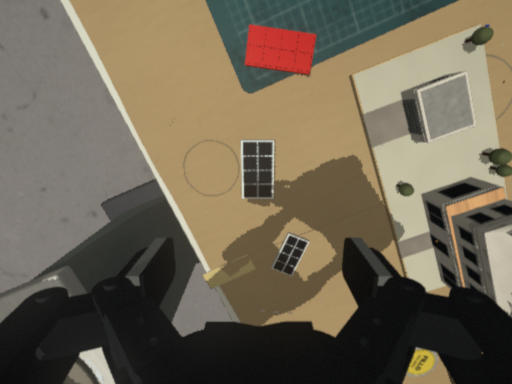

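```bash
python3 go.py 0.4623 0.1884 0.02 -23.1 6
```

```text
6 rows travel [0.0009, -0.0004, 0.0603] rot [0.0002, -0.0, 0.0002] t 36.65 q [0.23, 0.32, 1.65, -0.0, 1.17, 0.63]
```

```bash
python3 -m jog '{"travel":[[0.0009,-0.0004,0.0603],[0.0009,-0.0004,0.0603],[0.0009,-0.0004,0.0603],[0.0009,-0.0004,0.0603],[0.0009,-0.0004,0.0603],[0.0009,-0.0004,0.0603],[0,0,0],[0,0,0.01],[0,0,0.01],[0,0,0.01],[0,0,0.01],[0,0,0]],"delta_rot":[[0,0,0],[0,0,0],[0,0,0],[0,0,0],[0,0,0],[0,0,0],[0,0,0],[0,0,0],[0,0,0],[0,0,0],[0,0,0],[0,0,0]],"grip":[60,54,54,54,54,54,54,54,54,54,54,54]}'
```

```text
t: 38.15
tcp_pos: [0.4615, 0.1889, -0.0005]
tcp_rot: [2.619, 1.734, -0.0]
force: [0.5, -0.0, 0.2]
grip_width: 0.631
grasp_force: 0.0
```

```bash
python3 -m jog '{"travel":[[0,0,0.003],[0,0,0],[0,0,0],[0,0,0],[0,0,0],[0,0,0],[0,0,0]],"delta_rot":[[0,0,0],[0,0,0],[0,0,0],[0,0,0],[0,0,0],[0,0,0],[0,0,0]],"grip":[54,34,34,34,34,34,34]}' 30
python3 -m jog '{"travel":[[0,0,0],[0,0,-0.01],[0,0,-0.04],[0,0,-0.07],[0,0,-0.09],[0,0,-0.09],[0,0,-0.09],[0,0,-0.07],[0,0,0]],"delta_rot":[[0,0,0],[0,0,0],[0,0,0],[0,0,0],[0,0,0],[0,0,0],[0,0,0],[0,0,0],[0,0,0]],"grip":[34,34,34,34,34,34,34,34,34]}'
python3 - <<'E'
from h import *
o=ctrl.get_obs(); c=shot('wrist'); cv2.imwrite('pics/v2.png',c['image']); C=T(o['tcp_rot'],o['tcp_pos'])
P=c['P']; t=(P-C[:3,3])@C[:3,:3]
m=c['ok']&(abs(t[...,2])<.02)&(abs(t[...,1])<.018)&(abs(t[...,0])<.06)
q=t[m]; print(m.sum(),np.percentile(q,[1,50,99],axis=0).round(4))
A=np.c_[q[:,0],q[:,1],np.ones(len(q))]; print(np.linalg.lstsq(A,q[:,2],rcond=None)[0])
E
```

```text
t: 39.02
tcp_pos: [0.462, 0.189, -0.0012]
tcp_rot: [2.619, 1.733, 0.002]
force: [-0.6, -0.7, 4.7]
grip_width: 0.456
grasp_force: 33.2
t: 40.15
tcp_pos: [0.4628, 0.1893, 0.2311]
tcp_rot: [2.617, 1.733, 0.009]
force: [0.4, -0.4, -0.8]
grip_width: 0.454
grasp_force: 30.3
8869 [[-0.035  -0.0176 -0.0102]
 [ 0.0045 -0.0001 -0.0088]
 [ 0.0356  0.0176 -0.0049]]
[ 0.00703648  0.00302344 -0.00870611]
```

View pics/v2.png

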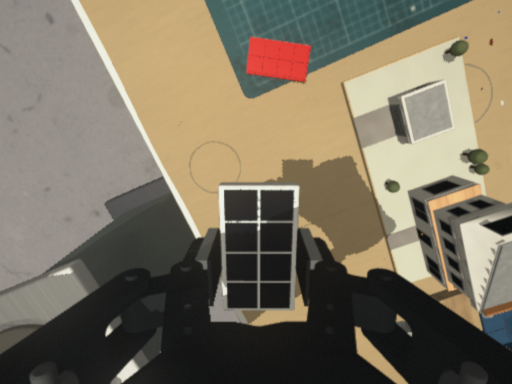

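```bash
python3 go.py 0.6609 -0.0366 0.2426 -2.6 10 22
```

```text
10 rows travel [-0.0336, 0.0496, -0.0092] rot [0.009, 0.0483, -0.0447] t 40.2 q [0.24, 0.29, 1.6, -0.0, 1.24, 0.64]
```

```bash
python3 -m jog '{"travel":[[-0.0336,0.0496,-0.0092],[-0.0336,0.0496,-0.0092],[-0.0336,0.0496,-0.0092],[-0.0336,0.0496,-0.0092],[-0.0336,0.0496,-0.0092],[-0.0336,0.0496,-0.0092],[-0.0336,0.0496,-0.0092],[-0.0336,0.0496,-0.0092],[-0.0336,0.0496,-0.0092],[-0.0336,0.0496,-0.0092],[0,0,0],[0,0,0],[0,0,0]],"delta_rot":[[0.009,0.0483,-0.0447],[0.009,0.0483,-0.0447],[0.009,0.0483,-0.0447],[0.009,0.0483,-0.0447],[0.009,0.0483,-0.0447],[0.009,0.0483,-0.0447],[0.009,0.0483,-0.0447],[0.009,0.0483,-0.0447],[0.009,0.0483,-0.0447],[0.009,0.0483,-0.0447],[0,0,0],[0,0,0],[0,0,0]],"grip":[34,34,34,34,34,34,34,34,34,34,34,34,34]}'
python3 go.py 0.6609 0.0047 0.1406 -2.6 5 22
python3 - <<'E'
from h import *
o=ctrl.get_obs(); c=shot('wrist'); cv2.imwrite('pics/v3.png',c['image']); C=T(o['tcp_rot'],o['tcp_pos'])
print(C.round(4).tolist())
E
```

```text
t: 41.82
tcp_pos: [0.6599, -0.0354, 0.2419]
tcp_rot: [-2.059, -1.968, -0.397]
force: [0.0, 0.0, -0.5]
grip_width: 0.453
grasp_force: 30.3
5 rows travel [-0.0003, -0.0003, 0.0436] rot [-0.0006, 0.0001, -0.0] t 41.83 q [-0.34, 0.63, 1.08, 0.37, 1.55, -0.33]
[[0.0422, 0.999, 0.0146, 0.6599], [0.9264, -0.0446, 0.374, -0.0354], [0.3742, -0.0022, -0.9273, 0.2419], [0.0, 0.0, 0.0, 1.0]]
```

View pics/v3.png

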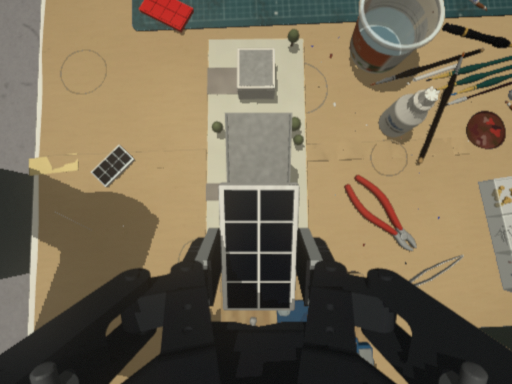

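```bash
python3 -m jog '{"travel":[[-0.0003,-0.0003,0.0436],[-0.0003,-0.0003,0.0436],[-0.0003,-0.0003,0.0436],[-0.0003,-0.0003,0.0436],[-0.0003,-0.0003,0.0436],[0,0,0],[0,0,0]],"delta_rot":[[-0.0006,0,0],[-0.0006,0,0],[-0.0006,0,0],[-0.0006,0,0],[-0.0006,0,0],[0,0,0],[0,0,0]],"grip":[34,34,34,34,34,34,34]}'
python3 go.py 0.6609 0.0084 0.1313 -2.6 4 22
```

```text
t: 42.75
tcp_pos: [0.6619, 0.0036, 0.1417]
tcp_rot: [-2.061, -1.97, -0.402]
force: [0.7, -0.0, -0.3]
grip_width: 0.453
grasp_force: 30.4
4 rows travel [0.0002, -0.0006, 0.0057] rot [0.0007, 0.0003, 0.0001] t 42.75 q [-0.29, 0.69, 1.24, 0.39, 1.32, -0.36]
```

```bash
python3 -m jog '{"travel":[[0.0002,-0.0006,0.0057],[0.0002,-0.0006,0.0057],[0.0002,-0.0006,0.0057],[0.0002,-0.0006,0.0057],[0,0,0],[0,0,0]],"delta_rot":[[0.0007,0.0003,0],[0.0007,0.0003,0],[0.0007,0.0003,0],[0.0007,0.0003,0],[0,0,0],[0,0,0]],"grip":[34,34,34,34,34,34]}'
python3 go.py 0.6609 0.0084 0.1313 -2.6 1 22
```

```text
t: 43.5
tcp_pos: [0.6606, 0.0083, 0.1301]
tcp_rot: [-2.059, -1.967, -0.399]
force: [0.1, -0.2, -0.7]
grip_width: 0.455
grasp_force: 30.4
1 rows travel [0.0012, 0.0007, -0.0022] rot [-0.0017, -0.0007, -0.0008] t 43.5 q [-0.28, 0.7, 1.26, 0.39, 1.29, -0.36]
```

```bash
python3 -m jog '{"travel":[[0,0,0],[0,0,0],[0,0,0],[0,0,0],[0,0,0],[0,0,-0.02],[0,0,-0.06],[0,0,-0.08],[0,0,-0.08],[0,0,-0.04],[0,0,0],[0,0,0]],"delta_rot":[[0,0,0],[0,0,0],[0,0,0],[0,0,0],[0,0,0],[0,0,0],[0,0,0],[0,0,0],[0,0,0],[0,0,0],[0,0,0],[0,0,0]],"grip":[50,70,70,70,70,70,70,70,70,70,70,70]}'
python3 - <<'E'
from h import *
o=ctrl.get_obs(); c=shot('wrist'); cv2.imwrite('pics/v4.png',c['image'])
P=c['P']; d=P-np.array([.6614,.0200,.1]); a=np.radians(-2.6)
Q=d@R.from_euler('z',a).as_matrix(); Q=np.stack([Q[...,0],Q[...,1],Q[...,2]],-1)   # roof frame
h=(Q[...,2]-.035-.404*Q[...,1])*np.cos(np.radians(22)); s=Q[...,1]/np.cos(np.radians(22)) # height over slope, approx
near=c['ok']&(abs(Q[...,0])<.032)&(abs(Q[...,1])<.056)
m=near&(h>.004)&(h<.012); m=cv2.morphologyEx(m.astype(np.uint8),cv2.MORPH_OPEN,np.ones((3,3)))>0
s=np.cos(np.radians(22))*Q[...,1]+np.sin(np.radians(22))*(Q[...,2]-.035)
pts=np.stack([Q[...,0][m],s[m]],-1).astype(np.float32)*1000
print('panel rect (x, along slope) incl. rail',cv2.minAreaRect(pts),np.percentile(h[m],[5,50,95]))
for n in cut_out('solar_panel',c)[:3]:
    k=n['region']&m; 
    if k.sum()>100: print(n['conf'],cv2.minAreaRect(np.stack([Q[...,0][k],s[k]],-1).astype(np.float32)*1000),np.median(h[k]))
E
```

```text
t: 45.0
tcp_pos: [0.6579, -0.0439, 0.2589]
tcp_rot: [-2.059, -1.966, -0.398]
force: [-0.3, -0.7, -0.3]
grip_width: 0.817
grasp_force: 0.0
panel rect (x, along slope) incl. rail ((0.2210979461669922, -18.834354400634766), (55.024932861328125, 75.5746841430664), 0.010737581178545952) [0.00597439 0.00733287 0.0085305 ]
0.56 ((-0.2888526916503906, -17.402881622314453), (39.6805305480957, 72.6663818359375), 0.08995164930820465) 0.007387251774436881
```

View pics/v4.png

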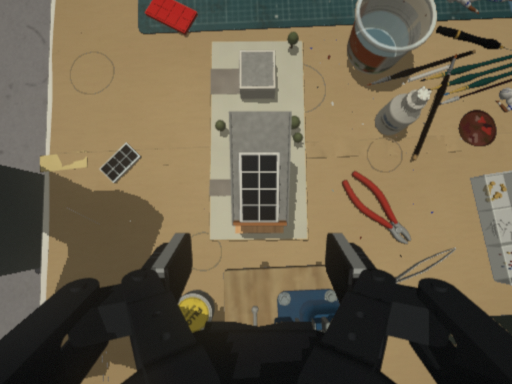

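The panel lies square at (260,187), with its lower edge on the rail at row 222. The garage (257,72) and all the storeys are in place, and the arm is clear, so I'm handing in.

```bash
python3 -m jog '{"travel":[[0,0,0],[0,0,0],[0,0,0],[0,0,0]],"delta_rot":[[0,0,0],[0,0,0],[0,0,0],[0,0,0]],"grip":[70,70,70,70]}'; python3 -c "
from plant import ctrl
print(ctrl.hand_in())"
```

```text
t: 45.6
tcp_pos: [0.6583, -0.0442, 0.2598]
tcp_rot: [-2.059, -1.967, -0.399]
force: [-0.3, 0.5, 0.5]
grip_width: 0.82
grasp_force: 0.0
the job is handed in; nothing more can be done
None
```

I rebuilt the house on its board, fitted the garage over the short pad and laid the solar panel against the rail, then handed the job in at about 46 s; the hand-in gave no verdict, but camera checks before it showed every part in place, and neither bottle was touched.

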